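Hold the clean-out port's bayonet cap at half-turn

ROBOT

A 7-joint arm with a two-finger parallel gripper is mounted at the origin on the work surface. World frame = base frame: x ahead of the robot, y to its left, z up, the work surface at z = 0. Lengths are in m, angles in rad, forces in N, time in s.
With the tool pointing down it reaches from about 0.425 to 0.925 m from the base axis. Payload 6.8 kg.
Tool frame: the origin (TCP) lies midway between the tips of the shut fingers; the grasp point (between the pads) lies 19 mm behind it; z points along the fingers, y is the line along which they close (so a half turn about z gives the same grasp; the last joint's range is limited). The gripper opens to 88 mm and grips with 3 to 60 N. Pads are 20 mm wide; open, the fingers measure 115 mm over their backs; the gripper's body (75 mm by 178 mm) begins 61 mm behind the grasp point.
Start: joints at [1.059, 0.477, 0.022, 1.555, -0.011, 1.109, -0.083], TCP at [0.265, -0.621, 0.223] pointing down, gripper open.
Joint ranges: [-2.96, 2.96], [-0.34, 2.1], [-1.41, 1.46], [0.24, 2.44], [-1.37, 4.51], [0.17, 1.92], [-2.96, 2.96]. Speed limits (rad/s): [2.39, 2.39, 3.14, 3.14, 3.14, 3.14, 3.14].

INTERFACE

Orientations are given as a rotation vector (axis times angle).
In Python, from rig import robot, vision, workorder gives the robot as it stands.
- The arm moves only by the tool move_arm, never from a script. Its argument "targets" is text: rows parted by semicolons, each of 7 numbers parted by spaces: the shift along the tool's x, y, z in m, then the turn, a rotation vector about the tool's x, y, z in rad, then the closure, from -1 (fully open) to 1 (shut). A call has 1 to 5 rows; each row is the pose to reach, as a shift and turn from the pose commanded when the call began, along the tool's axes at that moment; what a row does not reach only later rows make up. A row lasts 1/8 s, in which the tool goes at most 62.5 mm and 10.7 degrees, less where a joint would pass 70% of its speed; a pose out of reach is approached as far as the arm can. A call with a gripper value outside its range is refused whole. The fingers move at their own pace and stop on an object; the grip force is fixed at half the most. Time passes only in rows, so rows that repeat a pose let the fingers close. It gives the time, the measured TCP pose, the force, the opening and the grip force at its end, in the units of the state.
- robot.get_state(): the state, without advancing time (a new reading comes with each control period).
- vision.camera(name): name is "scene" or "side" or "wrist"; returns a dict with "frame" (480x640x3 uint8, blue, green, red), "fx", "fy", "cx", "cy" (pixels), "D" ([k1, k2, p1, p2, k3] as OpenCV has them; the pictures are not rectified), "world_to_cam" (4x4, takes a point from world to camera coordinates); the wrist camera has in their place "mount" (4x4, takes a point from camera to tool coordinates, whose origin is the TCP and whose axes are the flange's). Camera axes: x right, y up, looking along -z (the intrinsics and any distortion apply to the point x, -y, -z); pixel columns grow to the right and rows downward; lengths in m; the calibration is good to about 2 mm. A picture is of the moment at which its call begins: read the wrist's pose just before it. There is no depth.
- workorder.hand_in(): hands the job in; it is judged then, once.
The state is a dict: "time_s": time; "joint_positions": joint angles; "joint_vel": joint speeds; "effort": joint torques, N m; "eef_pos": TCP position; "ee_rot": TCP orientation; "wrist_force": force on the tool from outside, world axes, zero at the start; "ft_torque": the same for the moment, N m; "width": finger opening in m; "gripper_force": force on a finger pad.
Only numpy, scipy, OpenCV 4.12 (cv2) and the standard library are available. Lean on these libraries where they do the work, as an engineer would, in place of code of your own. Each camera call takes 0.05 s, during which the arm holds its last target. There are 200 camera calls.

TASK

Set the bayonet cap with the bar grip into the dust collector's clean-out port, bar in line with the collar's two notches, and press it down against the sprung seal until its flange rests on the rim. Keeping it down, turn it clockwise (from above) to half-turn, bar in line with the collar's two raised ribs, without letting the lock click. Finish while still holding it there by its bar, pressed home so the vacuum can bleed off; leave everything else where it lies.

Things in the scene. Friction and masses are not known exactly. Their poses are not given: they have to be found in the camera images.
- cap_grip (a point): Bayonet cap, grey plastic, about 150 g, standing on its spigot on the table. This point: middle of its bar grip, on the cap's axis, half-way up the bar, 48 mm above the cap's foot. Bar 64 mm long along x, 16 mm thick along y, 32 mm high. z is the cap's axis, up. A round flange 88 mm across, 6 mm thick, lies 16 to 22 mm below the point. The cap is the same after a half turn.
- cap_seat (a point): Centre of the underside of the cap's flange, on its axis, 22 mm below the bar's middle. The spigot below is 54 mm across, 26 mm long, its last 10 mm tapering to 42 mm. Two lugs hidden under the bar's two ends (+x and -x) reach 37 mm from the axis, 10 mm wide, 5 mm high, tops 11 mm below the flange.
- port_rim (a point): Centre of the port's mouth at the rim of its round aluminium collar (96 mm across), 95 mm above the table, on a 130 mm grey steel box; fixed. x runs through the two opposite notches, 18 mm wide, in the collar's inner lip (7 mm thick, hole 59 mm), z up. The cap enters with its bar along x, either way round. Home, the flange rests on the rim: the bar's middle is 22 mm above this point.
- port_mark: Two raised ribs outside the collar, opposite each other, 6 mm wide, standing out 13 mm, that mark half-turn. Origin: centre of the rim; x runs through both ribs, 45 degrees clockwise (from above) of the notches; z up. Half-turn is the bar along this x, either way round. The single larger dark block on the collar houses the latch; it is no mark.
- seal (a joint): Sprung rubber seal in the port, m: 0 at rest, 0.010 with the cap home. It pushes back over the last 10 mm, 1.5 N rising to 6.5 N; let go, the cap rises, 4 mm if its lugs are under the lip. From the notches the cap turns clockwise only; counter-clockwise it meets a stop within about 10 degrees.
- latch (a joint): Sprung lock latch in the collar, m: 0 at rest, about 0.0025 pushed outward by a lug as it clicks. A lug meets it after about 56 degrees of turn from the notches and it clicks soon after; the lock stop is at about 95 degrees.
- plug: Plain push-in plug with a round knob instead of a bar, otherwise as big as the cap (88 mm flange, 58 mm high); the wrong one. It stands on the table, either it or the cap nearer to the robot. Origin under its foot.
- screwdriver: Screwdriver lying on the table; leave alone.
- wrench: Wrench lying on the table; leave alone.
- tape: Tape measure, black, about 62 x 34 mm, 60 mm high; leave alone.
- glue: Glue bottle, 54 mm across, 150 mm high; leave alone.
- pushstick: Plywood push stick, 12 mm thick, some 300 mm long, lying flat; leave alone.
- clamp: Steel hose-clamp ring 70 mm across, 12 mm high; leave alone.
- offcut: White board offcut 110 x 70 x 18 mm; leave alone.
Not all that is in view belongs to the job. What is shaped like the part that bears cap_grip but brown or purple is not meant.

How it is judged:
By the outcome, as a careful person would: the job done as asked, in the order asked, and still so for the second after the job is handed in, while the arm keeps its last pose, push and grip.
It also fails if it takes over 43 s, if anything falls off the work surface, if the arm or the gripper's body presses on something with over 40 N, if the wrist force passes 120 N, or if a joint passes its speed limit or range.

## Working session

There is one attempt and no reset: what is moved stays moved. The work goes in short steps, Python scripts to look and compute and a tool call to move; the robot and the scene stay as the last step left them, time stands still between calls to the robot, and variables do not carry over. Pictures are saved under pics/ and viewed, at most 13 in all, crops included, and the job is handed in when it is done.

Besides the shell and the picture viewer there is one more tool, called after ">>>" as name(argument=value, ...) on one line, values as JSON. move_arm: Moves the arm, as the interface text tells. Its arguments: {"type":"object","properties":{"targets":{"type":"string"}},"required":["targets"]}

```bash
mkdir -p pics; cat > h.py <<'E'
import numpy as np, cv2, pickle
from scipy.spatial.transform import Rotation as R
from rig import robot, vision, workorder
def snap(name):
    s=robot.get_state(); c=vision.camera(name)
    if 'mount' in c:
        T=np.eye(4);T[:3,:3]=R.from_rotvec(s['ee_rot']).as_matrix();T[:3,3]=s['eef_pos']
        c['c2w']=T@c['mount']
    else: c['c2w']=np.linalg.inv(c['world_to_cam'])
    return c
def K(c): return np.array([[c['fx'],0,c['cx']],[0,c['fy'],c['cy']],[0,0,1.]]),np.array(c['D'],float)
def ray(c,uv):
    k,d=K(c); p=cv2.undistortPoints(np.array(uv,float).reshape(-1,1,2),k,d)[:,0]
    v=np.c_[p[:,0],-p[:,1],-np.ones(len(p))]@c['c2w'][:3,:3].T
    return c['c2w'][:3,3],v
def onz(c,uv,z):
    o,v=ray(c,uv); return o+v*((z-o[2])/v[:,2])[:,None]
def proj(c,P):
    P=np.atleast_2d(P); w=np.linalg.inv(c['c2w']); q=P@w[:3,:3].T+w[:3,3]
    k,d=K(c); return cv2.projectPoints(q*[1,-1,-1],np.zeros(3),np.zeros(3),k,d)[0][:,0]
def save(c,n): pickle.dump(c,open(n,'wb'))
def load(n): return pickle.load(open(n,'rb'))
E
python3 - <<'E'
from h import *
s=robot.get_state(); print({k:np.round(v,3) for k,v in s.items()})
for n in ['scene','side']:
    c=snap(n); save(c,n+'0.pkl'); cv2.imwrite(f'pics/{n}0.png',c['frame']); print(n,np.round(c['c2w'],2).tolist(),c['fx'])
E
```

```text
{'time_s': np.float64(0.0), 'joint_positions': array([ 1.059,  0.478,  0.022,  1.556, -0.012,  1.109, -0.083]), 'joint_vel': array([-0.001, -0.   , -0.002,  0.001,  0.001,  0.003, -0.001]), 'effort': array([ 0.0000e+00, -5.8285e+01,  1.5350e+00, -2.7261e+01, -5.4000e-02,
        1.7000e-02,  0.0000e+00]), 'eef_pos': array([ 0.265, -0.62 ,  0.222]), 'ee_rot': array([-3.076e+00, -6.300e-01,  1.000e-03]), 'wrist_force': array([-0.11 , -1.173,  0.097]), 'ft_torque': array([-0.014,  0.001, -0.021]), 'gripper_force': np.float64(0.0), 'width': np.float64(0.088)}
scene [[-0.88, -0.3, 0.36, 1.02], [0.47, -0.6, 0.65, 0.81], [0.02, 0.74, 0.67, 0.9], [0.0, 0.0, 0.0, 1.0]] 455.06322960901485
side [[-0.85, 0.34, -0.4, 0.13], [-0.52, -0.53, 0.66, 0.76], [0.01, 0.78, 0.63, 0.77], [0.0, 0.0, 0.0, 1.0]] 465.4477266493946
```

View pics/scene0.png

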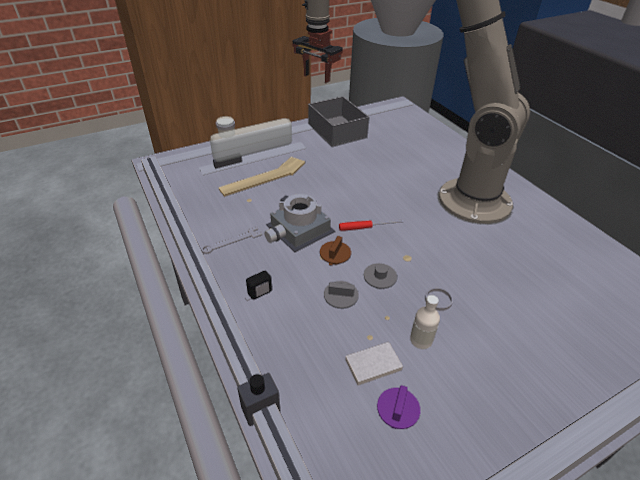

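View pics/side0.png

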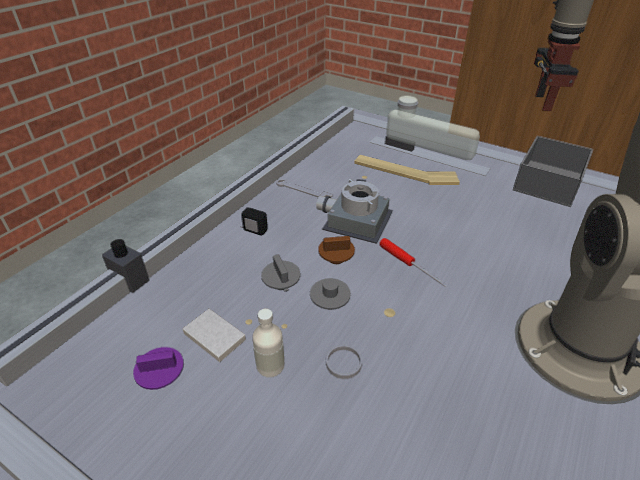

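Candidates (scene pixels): grey disc with bar (341,292), grey disc with round knob (381,274) = plug, brown bar cap (336,250), purple bar cap (399,405). My choice is the grey one with a bar. In the side view it is at (281,272), and the port is at scene (300,207) / side (360,196).

```bash
python3 - <<'E'
from h import *
a=load('scene0.pkl');b=load('side0.pkl')
def tri(p,q):
    o1,v1=ray(a,p);o2,v2=ray(b,q);v1,v2=v1[0],v2[0]
    t=np.linalg.lstsq(np.c_[v1,-v2],o2-o1,rcond=None)[0]
    x,y=o1+t[0]*v1,o2+t[1]*v2; return (x+y)/2,np.linalg.norm(x-y)
print('cap flange', onz(a,(341,294),.032),onz(b,(281,275),.032))
print('plug', onz(a,(381,276),.032),onz(b,(330,293),.032))
print('rim',tri((300,203),(360,191)),onz(a,(300,203),.095),onz(b,(360,191),.095))
t=[]
for c,boxes in ((a,[(311,262,60,45),(255,185,85,65)]),(b,[(251,245,60,50),(310,172,85,70)])):
    t.append(np.hstack([cv2.resize(c['frame'][y:y+h,x:x+w],(380,290),interpolation=cv2.INTER_CUBIC) for x,y,w,h in boxes]))
cv2.imwrite('pics/crop.png',np.vstack(t))
E
```

```text
cap flange [[0.60844201 0.17543955 0.032     ]] [[0.60334081 0.17452346 0.032     ]]
plug [[0.4842962  0.16936842 0.032     ]] [[0.48164776 0.16343868 0.032     ]]
rim (array([ 0.57169846, -0.13210014,  0.09442958]), np.float64(0.00047476171699934545)) [[ 0.5721405  -0.13107182  0.095     ]] [[ 0.5714234  -0.13173239  0.095     ]]
```

View pics/crop.png

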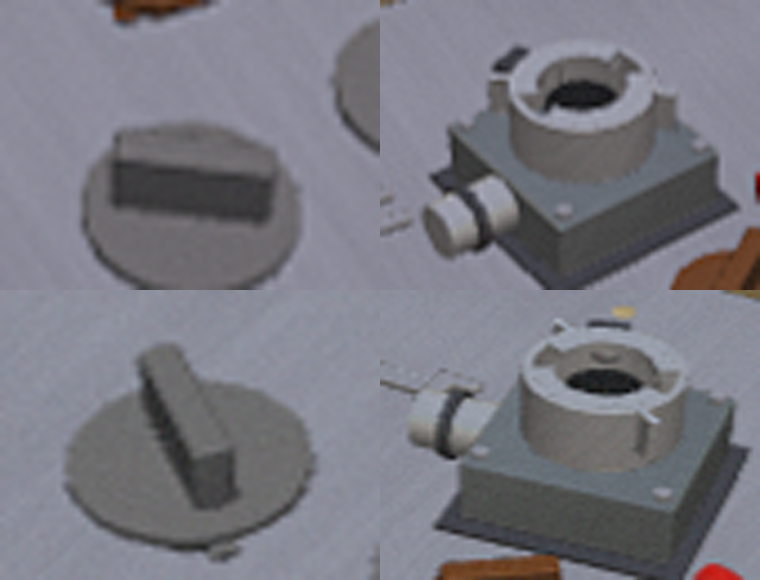

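The crop confirms a grey disc with a straight bar (top-left and bottom-left panels). The port shows its notches, ribs and dark latch block. Next I'll look from above with the wrist camera.

```bash
cat >> h.py <<'E'
def plan(pos,yaw=None):
    "shift in tool axes + turn about tool z for tool pointing straight down, tool y at world angle yaw (mod pi)"
    s=robot.get_state(); Rm=R.from_rotvec(s['ee_rot']); 
    y=Rm.as_matrix()[:,1]; cur=np.arctan2(y[1],y[0])
    d=0 if yaw is None else (yaw-cur+np.pi/2)%np.pi-np.pi/2
    # target frame: z straight down
    a=cur+d; Y=np.array([np.cos(a),np.sin(a),0]);Z=np.array([0,0,-1.]);X=np.cross(Y,Z)
    rv=(Rm.inv()*R.from_matrix(np.c_[X,Y,Z])).as_rotvec()
    print('t',s['time_s'],'tcp',np.round(s['eef_pos'],4),'yaw_y',round(np.degrees(cur),2),'q7',round(s['joint_positions'][6],2))
    print('shift',np.round(Rm.inv().apply(np.array(pos)-s['eef_pos']),4),'turn',np.round(rv,4))
E
python3 - <<'E'
from h import *
c=snap('wrist'); print(np.round(c['mount'],3),c['fx'],np.round(c['c2w'],3))
plan([.572,-.131,.32])
E
```

```text
[[ 0.001  0.962  0.273  0.074]
 [ 1.    -0.001 -0.001  0.   ]
 [-0.     0.273 -0.962 -0.162]
 [ 0.     0.     0.     1.   ]] 334.18056256646827 [[ 0.394  0.884  0.251  0.334]
 [-0.919  0.379  0.106 -0.591]
 [-0.001 -0.273  0.962  0.383]
 [ 0.     0.     0.     1.   ]]
t 0.15 tcp [ 0.265  -0.6203  0.2219] yaw_y -66.86 q7 -0.08
shift [ 0.4745 -0.3295 -0.0977] turn [-0.0014  0.0001  0.    ]
```

>>> move_arm(targets="0.04 -0.03 -0.03 0 0 0 -1; 0.09 -0.06 -0.06 0 0 0 -1; 0.14 -0.1 -0.08 0 0 0 -1; 0.19 -0.135 -0.09 0 0 0 -1; 0.24 -0.17 -0.1 0 0 0 -1")

```text
time_s: 0.78
eef_pos: [0.4166, -0.3735, 0.3221]
ee_rot: [3.077, 0.63, 0.0]
wrist_force: [1.0, 0.1, -0.3]
width: 0.0878
gripper_force: 0.0
```

>>> move_arm(targets="0.05 -0.035 0 0 0 0 -1; 0.1 -0.07 0 0 0 0 -1; 0.15 -0.1 0 0 0 0 -1; 0.2 -0.13 0 0 0 0 -1; 0.225 -0.15 0 0 0 0 -1")

```text
time_s: 1.4
eef_pos: [0.5652, -0.1454, 0.3213]
ee_rot: [-3.075, -0.636, -0.0]
wrist_force: [-0.0, -0.3, 0.4]
width: 0.0877
gripper_force: 0.0
```

```bash
python3 - <<'E'
from h import *
s=robot.get_state();print(s['eef_pos'],s['joint_vel'].round(2) if hasattr(s['joint_vel'],'round') else s['joint_vel'])
c=snap('wrist'); save(c,'w1.pkl'); cv2.imwrite('pics/w1.png',c['frame'])
print(proj(c,[.572,-.131,.095]))
plan([.606,.175,.30])
E
```

```text
[ 0.56523975 -0.14542941  0.32130141] [-0.32  0.1  -0.09 -0.11  0.07  0.04 -0.45]
[[307.08341854 196.94790918]]
t 1.45 tcp [ 0.5666 -0.1413  0.3212] yaw_y -66.4 q7 -1.08
shift [ 0.1628 -0.274   0.0223] turn [-0.0028 -0.002  -0.    ]
```

View pics/w1.png

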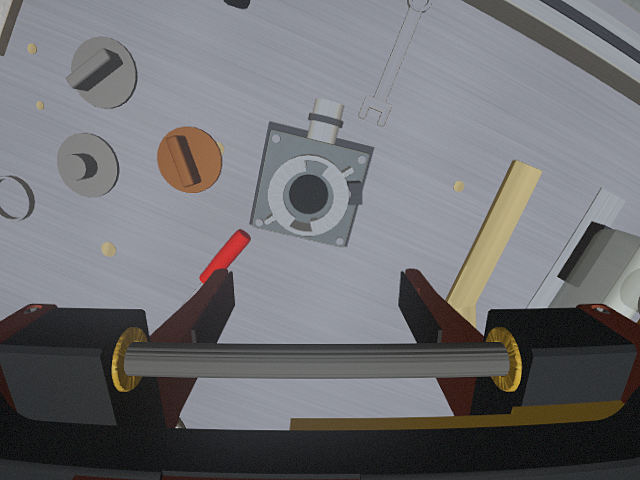

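Port centre is about (309,194), with notches near (315,167) and (301,228), ribs at (350,172) and (267,219), and the latch block at (354,192). The cap is at (103,72). The arm was still settling, so I'll retake the picture and crop it.

```bash
python3 - <<'E'
from h import *
s=robot.get_state();print(np.round(s['joint_vel'],3))
c=snap('wrist'); save(c,'w2.pkl'); f=c['frame']
p=cv2.resize(f[140:250,250:370],(600,550),interpolation=cv2.INTER_CUBIC)
cv2.imwrite('pics/w2.png',p)
E
```

```text
[ 0.032 -0.017  0.017  0.025 -0.015 -0.001  0.09 ]
```

View pics/w2.png

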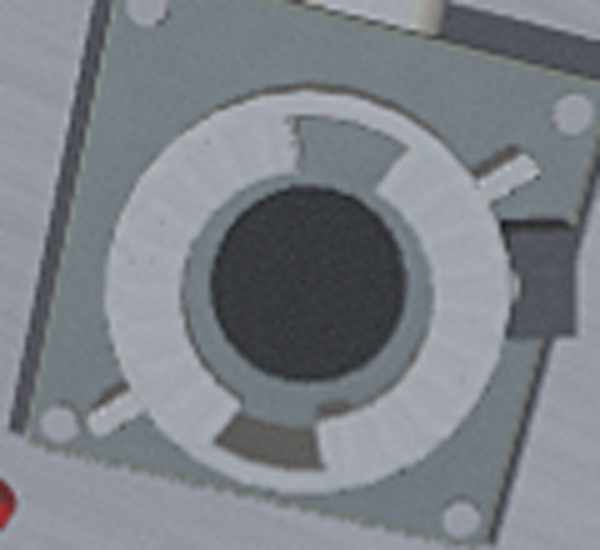

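Crop shows the ring spanning x 105–507 and y 88–492. Notch mid-mouths are at (351,135) and (270,455), and rib tips at (528,165) and (97,425).

```bash
python3 - <<'E'
from h import *
c=load('w2.pkl'); U=lambda p:(np.array(p,float)/5+[249.6,139.6])
r=onz(c,U([(105,290),(507,290),(306,88),(306,492)]),.095); print('ring',r.round(4),r.mean(0).round(4))
n=onz(c,U([(351.5,135),(270,455)]),.095); d=n[0]-n[1]; print('notch',n.mean(0).round(4),np.degrees(np.arctan2(d[1],d[0])))
n=onz(c,U([(528,165),(97,425)]),.095); d=n[0]-n[1]; print('rib',n.mean(0).round(4),np.degrees(np.arctan2(d[1],d[0])))
# ellipse fit of bright ring
g=cv2.cvtColor(c['frame'],cv2.COLOR_BGR2GRAY)[140:250,250:370]; m=(g>165).astype(np.uint8)
cs,_=cv2.findContours(m,cv2.RETR_EXTERNAL,cv2.CHAIN_APPROX_NONE)
k=max(cs,key=lambda q:cv2.contourArea(q) if 150<0 or True else 0)
e=cv2.fitEllipse(cv2.convexHull(k)); print(e,onz(c,np.array(e[0])+[250,140],.095))
plan([.606,.175,.26])
E
```

```text
ring [[ 0.5556 -0.0875  0.095 ]
 [ 0.5934 -0.1737  0.095 ]
 [ 0.6169 -0.1123  0.095 ]
 [ 0.5294 -0.1502  0.095 ]] [ 0.5738 -0.1309  0.095 ]
notch [ 0.5729 -0.1323  0.095 ] 9.315061789828627
rib [ 0.573  -0.1318  0.095 ] -35.05077214029248
((70.75486755371094, 42.785194396972656), (45.94150924682617, 88.14392852783203), 98.23004150390625) [[ 0.59493178 -0.13433361  0.095     ]]
t 1.5 tcp [ 0.5654 -0.1439  0.3212] yaw_y -66.45 q7 -1.08
shift [ 0.1646 -0.276   0.0619] turn [-0.0021 -0.0009 -0.    ]
```

>>> move_arm(targets="0.03 -0.05 0.01 0 0 0 -1; 0.06 -0.1 0.02 0 0 0 -1; 0.09 -0.15 0.03 0 0 0 -1; 0.12 -0.2 0.04 0 0 0 -1; 0.14 -0.25 0.05 0 0 0 -1")

```text
time_s: 2.12
eef_pos: [0.5947, 0.1364, 0.271]
ee_rot: [3.078, 0.627, -0.0]
wrist_force: [0.3, 0.5, -0.0]
width: 0.0878
gripper_force: 0.0
```

>>> move_arm(targets="0.01 -0.026 0 0 0 0 -1; 0.01 -0.026 0 0 0 0 -1; 0.01 -0.026 0 0 0 0 -1; 0.01 -0.026 0 0 0 0 -1")

```text
time_s: 2.62
eef_pos: [0.5939, 0.1612, 0.2717]
ee_rot: [3.078, 0.625, 0.0]
wrist_force: [-0.0, -0.3, 0.5]
width: 0.0877
gripper_force: 0.0
```

```bash
python3 - <<'E'
from h import *
s=robot.get_state();print(np.round(s['joint_vel'],3))
c=snap('wrist'); save(c,'w3.pkl'); u=proj(c,[.606,.175,.04])[0];print(u)
x,y=(u-60).astype(int);y=max(y,0);print(x,y)
cv2.imwrite('pics/w3.png',cv2.resize(c['frame'][y:y+120,x:x+120],(600,600),interpolation=cv2.INTER_CUBIC))
E
```

```text
[-0.003  0.002 -0.007 -0.002 -0.002 -0.001 -0.002]
[308.96508326 192.25867798]
248 132
```

View pics/w3.png

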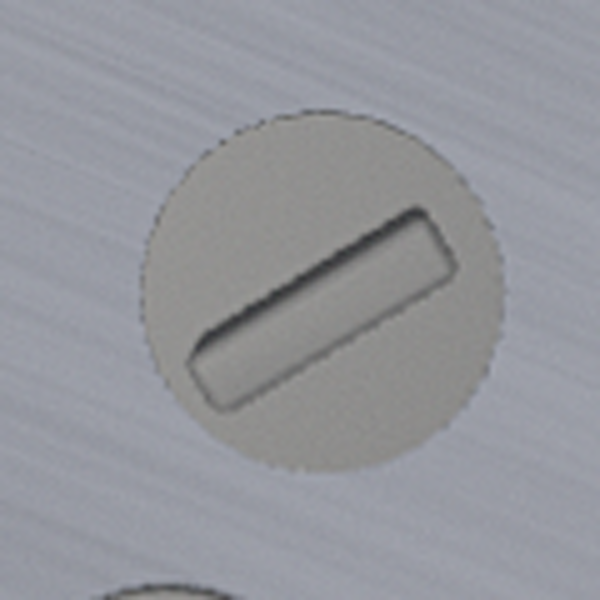

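Bar top face: end midpoints (208,386) and (437,241). Flange circle spans x 141–505, y 110–473.

```bash
python3 - <<'E'
from h import *
c=load('w3.pkl'); U=lambda p:(np.array(p,float)/5+[247.6,131.6])
r=onz(c,U([(141,291),(505,291),(323,110),(323,473)]),.032); print('flange',r.mean(0).round(4),np.linalg.norm(r[0]-r[1]))
b=onz(c,U([(208.5,386.5),(437,241.5)]),.064); d=b[1]-b[0]; a=np.arctan2(d[1],d[0])
print('bar',b.mean(0).round(4),np.linalg.norm(d),np.degrees(a))
p=(b.mean(0)+r.mean(0))/2; plan([p[0],p[1],.12],a+np.pi/2); plan([p[0],p[1],.037],a+np.pi/2)
E
```

```text
flange [0.6085 0.172  0.032 ] 0.08761029049039736
bar [0.6084 0.172  0.064 ] 0.060320326360562955 -34.508587404938716
t 2.675 tcp [0.5938 0.1617 0.2718] yaw_y -67.03 q7 -1.67
shift [ 0.0175 -0.0039  0.1518] turn [ 7.0000e-04 -4.0000e-04  1.0031e+00]
t 2.675 tcp [0.5938 0.1617 0.2718] yaw_y -67.03 q7 -1.67
shift [ 0.0175 -0.004   0.2348] turn [ 7.0000e-04 -4.0000e-04  1.0031e+00]
```

>>> move_arm(targets="0.005 0 0.02 0 0 -0.18 -1; 0.01 0 0.04 0 0 -0.36 -1; 0.015 -0.002 0.06 0 0 -0.54 -1; 0.0175 -0.004 0.08 0 0 -0.72 -1; 0.0175 -0.004 0.1 0 0 -0.9 -1")

```text
time_s: 3.3
eef_pos: [0.6083, 0.1733, 0.1711]
ee_rot: [2.493, 1.911, 0.0]
wrist_force: [0.4, -0.0, -0.6]
width: 0.0877
gripper_force: 0.0
```

>>> move_arm(targets="0 0 0.01 0 0 -0.18 -1; 0 0 0.02 0 0 -0.36 -1; 0 0 0.03 0 0 -0.54 -1; 0 0 0.04 0 0 -0.72 -1; 0 0 0.05 0 0 -0.9 -1")

```text
time_s: 3.92
eef_pos: [0.6083, 0.1729, 0.1214]
ee_rot: [1.414, 2.805, -0.001]
wrist_force: [0.4, -0.6, -0.2]
width: 0.088
gripper_force: 0.0
```

>>> move_arm(targets="0 0 0 0 0 -0.17 -1; 0 0 0 0 0 -0.338 -1; 0 0 0 0 0 -0.338 -1; 0 0 0 0 0 -0.338 -1")

```text
time_s: 4.42
eef_pos: [0.6082, 0.1736, 0.1217]
ee_rot: [0.934, 2.999, -0.0]
wrist_force: [0.2, -0.9, 0.2]
width: 0.0877
gripper_force: 0.0
```

```bash
python3 - <<'E'
from h import *
plan([.6085,.172,.037],np.radians(55.5))
c=snap('wrist'); save(c,'w4.pkl')
P=[[.6085+l*.032*np.cos(a)+w*.008*-np.sin(a),.172+l*.032*np.sin(a)+w*.008*np.cos(a),.064] for a in [np.radians(-34.5)] for l,w in((-1,-1),(-1,1),(1,1),(1,-1))]
f=c['frame'].copy(); q=proj(c,P); cv2.polylines(f,[(q*8).astype(np.int32)],True,(0,0,255),1,cv2.LINE_AA,3)
cv2.imwrite('pics/w4.png',f[150:450,120:520])
E
```

```text
t 4.425 tcp [0.6082 0.1736 0.1217] yaw_y 55.39 q7 0.16
shift [-0.0012 -0.0011  0.0847] turn [-0.0001  0.0003 -0.0019]
```

View pics/w4.png

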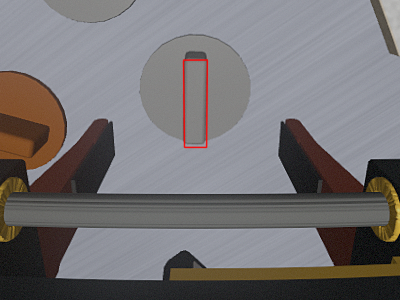

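The red projection matches the bar, within about 1 mm along its length. Now descend and grip.

>>> move_arm(targets="-0.001 -0.001 0.03 0 0 0 -1; -0.001 -0.001 0.06 0 0 0 -1; -0.001 -0.001 0.075 0 0 0 -1; -0.001 -0.001 0.085 0 0 0 -1; -0.001 -0.001 0.085 0 0 0 -1")

```text
time_s: 5.1
eef_pos: [0.6082, 0.173, 0.0366]
ee_rot: [-0.928, -3.001, 0.0]
wrist_force: [0.5, -0.0, -0.3]
width: 0.0877
gripper_force: 0.0
```

>>> move_arm(targets="0 0 0 0 0 0 1; 0 0 0 0 0 0 1; 0 0 0 0 0 0 1; 0 0 0 0 0 0 1; 0 0 0 0 0 0 1")

```text
time_s: 5.72
eef_pos: [0.6082, 0.1729, 0.0367]
ee_rot: [0.928, 3.001, 0.0]
wrist_force: [-0.3, 0.4, -0.3]
width: 0.0412
gripper_force: 0.0
```

>>> move_arm(targets="0 0 -0.03 0 0 0 1; 0 0 -0.08 0 0 0 1; 0 0 -0.13 0 0 0 1; 0 0 -0.18 0 0 0 1; 0 0 -0.19 0 0 0 1")

```text
time_s: 6.35
eef_pos: [0.6096, 0.1742, 0.2306]
ee_rot: [0.927, 2.997, 0.005]
wrist_force: [-0.8, 0.0, -0.8]
width: 0.0008
gripper_force: 0.0
```

```bash
python3 - <<'E'
from h import *
s=robot.get_state();print(s['width'],s['gripper_force'],np.round(s['wrist_force'],2))
plan([.573,-.1315,.24],np.radians(99.6))
E
```

```text
0.0008437383259130226 0.0 [-0.84  0.02 -0.75]
t 6.35 tcp [0.6096 0.1742 0.2306] yaw_y 55.64 q7 0.24
shift [-0.1423 -0.2729 -0.0102] turn [ 0.0031  0.0053 -0.7673]
```

I lifted before the slow fingers had closed. Reopen, return to the earlier viewing pose and compare with the earlier picture.

>>> move_arm(targets="0 0 0.04 0 0 0 -1; 0 0 0.08 0 0 0 -1; 0 0 0.105 0 0 0 -1; 0 0 0.105 0 0 0 -1; 0 0 0.105 0 0 0 -1")

```text
time_s: 6.98
eef_pos: [0.6084, 0.1733, 0.1222]
ee_rot: [0.928, 3.001, 0.001]
wrist_force: [-0.4, 0.7, -0.6]
width: 0.0469
gripper_force: 0.0
```

>>> move_arm(targets="0 0 0 0 0 0 -1; 0 0 0 0 0 0 -1; 0 0 0 0 0 0 -1; 0 0 0 0 0 0 -1; 0 0 0 0 0 0 -1")

```text
time_s: 7.6
eef_pos: [0.6082, 0.1729, 0.1217]
ee_rot: [0.928, 3.001, 0.0]
wrist_force: [-0.4, 0.4, -1.5]
width: 0.0881
gripper_force: 0.0
```

```bash
python3 - <<'E'
from h import *
plan([.6085,.172,.037],np.radians(55.5)); print(robot.get_state()['width'])
a=load('w4.pkl');c=snap('wrist'); save(c,'w5.pkl')
g=[cv2.cvtColor(k['frame'],cv2.COLOR_BGR2GRAY)[175:310,240:390].astype(np.float32) for k in (a,c)]
print(cv2.phaseCorrelate(*g),np.abs(g[0]-g[1]).mean())
print(proj(a,[.6085,.172,.05])-proj(c,[.6085,.172,.05]))
h=[cv2.resize(k['frame'][175:310,240:390],(400,360)) for k in (a,c)]
cv2.imwrite('pics/w5.png',np.hstack(h))
E
```

```text
t 7.6 tcp [0.6082 0.1729 0.1217] yaw_y 55.63 q7 0.17
shift [-0.0008 -0.0006  0.0847] turn [0.     0.0001 0.0023]
0.08807461494482752
((0.7290804491483556, -0.031869001445272716), 0.9592065414617091) 2.466074
[[-0.75791999  0.49431306]]
```

View pics/w5.png

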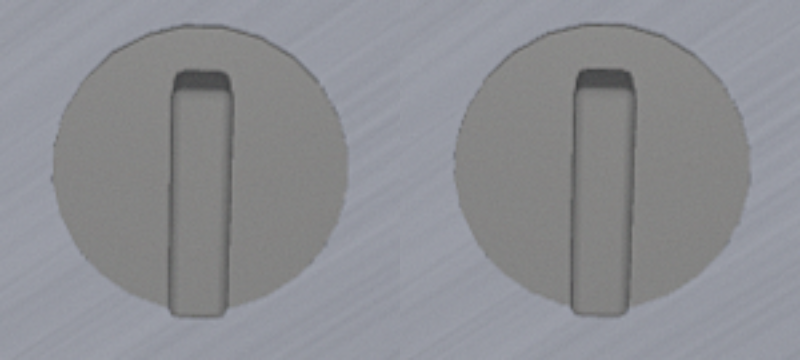

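The cap is unmoved (left: before, right: now). This time I'll grip with time enough to close.

>>> move_arm(targets="-0.001 -0.0005 0.03 0 0 0 -1; -0.001 -0.0005 0.06 0 0 0 -0.2; -0.001 -0.0005 0.075 0 0 0 0; -0.001 -0.0005 0.085 0 0 0 1; -0.001 -0.0005 0.085 0 0 0 1")

```text
time_s: 8.28
eef_pos: [0.6086, 0.1721, 0.0365]
ee_rot: [-0.928, -3.001, 0.0]
wrist_force: [0.5, -0.7, -0.5]
width: 0.0509
gripper_force: 0.0
```

>>> move_arm(targets="0 0 0 0 0 0 1; 0 0 0 0 0 0 1; 0 0 0 0 0 0 1; 0 0 0 0 0 0 1; 0 0 0 0 0 0 1")

```text
time_s: 8.9
eef_pos: [0.6089, 0.1719, 0.037]
ee_rot: [0.928, 3.001, 0.0]
wrist_force: [-1.0, -0.1, 2.9]
width: 0.0158
gripper_force: 30.0
```

>>> move_arm(targets="0 0 0 0 0 0 1; 0 0 0 0 0 0 1")

```text
time_s: 9.15
eef_pos: [0.6089, 0.172, 0.037]
ee_rot: [0.928, 3.001, 0.0]
wrist_force: [-0.1, -1.5, 4.2]
width: 0.0157
gripper_force: 30.0
```

```bash
python3 - <<'E'
from h import *
c=load('w5.pkl'); p=onz(c,[(240+202.5*.375-.3,175+168*.375-.3)],.032)[0]; print('flange ctr w5',p)
s=robot.get_state();print(s['width'],s['gripper_force'],np.round(s['wrist_force'],2),s['eef_pos'])
E
```

```text
flange ctr w5 [0.6060407  0.17340905 0.032     ]
0.015694332213903532 29.981077909469604 [-0.11 -1.48  4.24] [0.60890546 0.17195817 0.03698582]
```

>>> move_arm(targets="0 0 -0.02 0 0 0 1; 0 0 -0.06 0 0 0 1; 0 0 -0.11 0 0 0 1; 0 0 -0.14 0 0 0 1; 0 0 -0.15 0 0 0 1")

```text
time_s: 9.78
eef_pos: [0.6094, 0.1727, 0.1893]
ee_rot: [0.927, 2.999, 0.003]
wrist_force: [-1.0, -0.6, -1.2]
width: 0.0161
gripper_force: 30.0
```

```bash
python3 - <<'E'
from h import *
s=robot.get_state();print(s['width'],s['gripper_force'],np.round(s['wrist_force'],2))
plan([.573,-.1315,.2],np.radians(99.6))
E
```

```text
0.016111902891406432 29.978671073913574 [-1.03 -0.58 -1.17]
t 9.775 tcp [0.6094 0.1727 0.1893] yaw_y 55.65 q7 0.22
shift [-0.1416 -0.2716 -0.0111] turn [ 0.0018  0.0031 -0.7671]
```

>>> move_arm(targets="-0.02 -0.045 0 0 0 -0.15 1; -0.05 -0.095 0 0 0 -0.3 1; -0.075 -0.145 0 0 0 -0.45 1; -0.1 -0.195 0 0 0 -0.6 1; -0.125 -0.24 -0.005 0 0 -0.72 1")

```text
time_s: 10.4
eef_pos: [0.5748, -0.099, 0.1904]
ee_rot: [0.195, -3.133, -0.0]
wrist_force: [0.7, -0.3, -1.6]
width: 0.0159
gripper_force: 30.0
```

```bash
python3 - <<'E'
from h import *
plan([.573,-.1315,.2],np.radians(99.6))
E
```

```text
t 10.4 tcp [ 0.5748 -0.099   0.1904] yaw_y 97.11 q7 1.31
shift [ 0.0058 -0.0321 -0.0096] turn [ 0.0005 -0.0026 -0.0435]
```

>>> move_arm(targets="0.005 -0.03 -0.005 0 0 -0.04 1; 0.005 -0.03 -0.005 0 0 -0.045 1; 0.005 -0.03 -0.005 0 0 -0.045 1; 0.005 -0.03 -0.005 0 0 -0.045 1")

```text
time_s: 10.9
eef_pos: [0.5749, -0.1252, 0.1965]
ee_rot: [0.263, -3.13, -0.001]
wrist_force: [-0.1, 0.5, -1.8]
width: 0.0157
gripper_force: 30.0
```

```bash
python3 - <<'E'
from h import *
plan([.573,-.1315,.2],np.radians(99.6)); print(robot.get_state()['wrist_force'])
h=[]
for n in ('wrist','scene','side'):
    c=snap(n); save(c,n+'6.pkl')
    u=proj(c,[.573,-.1315,.12])[0].astype(int)
    if n=='wrist': f=c['frame'][130:350,210:430]; print(u)
    else: f=c['frame'][u[1]-55:u[1]+55,u[0]-55:u[0]+55]; print(n,u-55)
    h.append(cv2.resize(f,(400,400),interpolation=cv2.INTER_CUBIC))
cv2.imwrite('pics/w6.png',np.hstack([cv2.resize(h[0],(400,400)),h[1]])); cv2.imwrite('pics/w6s.png',h[2])
E
```

```text
t 10.9 tcp [ 0.5749 -0.1252  0.1965] yaw_y 99.61 q7 1.4
shift [ 0.0029 -0.0059 -0.0035] turn [ 0.0006 -0.0003  0.0002]
[-0.0918391   0.49583329 -1.75000261]
[308 241]
scene [244 141]
side [304 127]
```

View pics/w6.png

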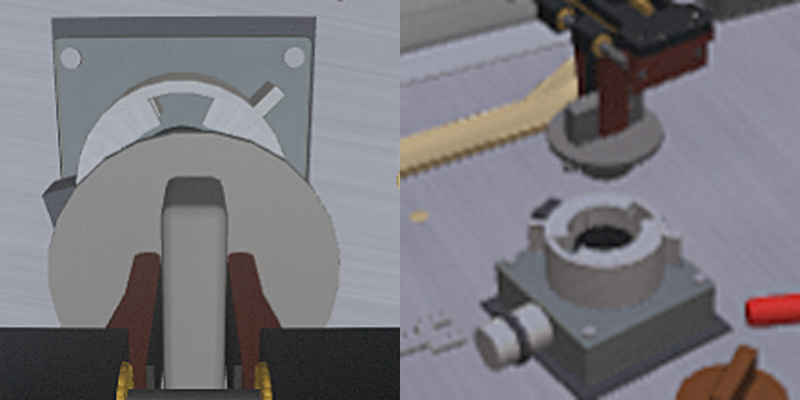

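Left (wrist crop, scale 0.55 px, origin 210,130): flange edges at x 48 and 340, top y 132. Notch outer corners at about (158,98) and (211,97), rib tip at (277,92). Right (scene): cap held level above the port.

```bash
python3 - <<'E'
from h import *
c=load('wrist6.pkl'); U=lambda p:np.array(p,float)*.55+[209.7,129.7]
M=c['mount']; T=c['c2w']@np.linalg.inv(M); z0=T[2,3]
tool=lambda P:(np.array(P)-T[:3,3])@T[:3,:3]
print('edge top (tool)',tool(onz(c,U([(194,132)]),z0-.011)),'x centre = minus .044')
print('sides',tool(onz(c,U([(48,265),(340,265)]),z0-.005)))
n=onz(c,U([(184.5,97.5)]),.095)[0]; r=onz(c,U([(277,92)]),.095)[0]
w=load('w2.pkl'); V=lambda p:(np.array(p,float)/5+[249.6,139.6])
print('notch now',n,'before',onz(w,V([(351.5,135),(270,455)]),.095))
print('rib now',r,'before',onz(w,V([(528,165),(97,425)]),.095), 'tcp',T[:3,3])
# scene/side: cap flange left/right/bottom in hand
for k in ('scene6.pkl','side6.pkl'):
    d=load(k); P=T[:3,3]-[0,0,.008]; th=np.linspace(0,6.283,73)
    q=proj(d,np.c_[P[0]+.044*np.cos(th),P[1]+.044*np.sin(th),P[2]+0*th]); print(k,'predicted flange box',q.min(0),q.max(0))
E
```

```text
edge top (tool) [[ 0.04438258 -0.00016572  0.0110122 ]] x centre = minus .044
sides [[ 0.00563855 -0.04338652  0.00497502]
 [ 0.00573069  0.04316452  0.005028  ]]
notch now [ 0.53283378 -0.13655632  0.095     ] before [[ 0.61141311 -0.12597415  0.095     ]
 [ 0.53436093 -0.13861272  0.095     ]]
rib now [ 0.52375105 -0.09765303  0.095     ] before [[ 0.62153794 -0.16581111  0.095     ]
 [ 0.52454081 -0.09776481  0.095     ]] tcp [ 0.57489961 -0.12518678  0.19646544]
scene6.pkl predicted flange box [283.52066972 168.34096077] [315.7601625  186.77109365]
side6.pkl predicted flange box [341.46168798 150.88297843] [377.71732437 169.35723713]
```

View pics/w6s.png

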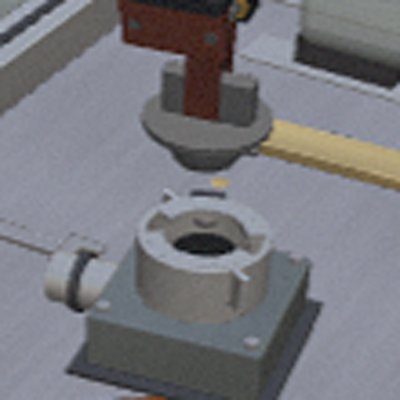

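>>> move_arm(targets="0.0034 -0.0055 0.015 0 0 0 1; 0.0034 -0.0055 0.035 0 0 0 1; 0.0034 -0.0055 0.05 0 0 0 1; 0.0034 -0.0055 0.055 0 0 0 1; 0.0034 -0.0055 0.055 0 0 0 1")

```text
time_s: 11.68
eef_pos: [0.5725, -0.1328, 0.1412]
ee_rot: [0.26, -3.13, -0.001]
wrist_force: [0.3, 0.4, -0.6]
width: 0.016
gripper_force: 30.0
```

```bash
python3 - <<'E'
from h import *
plan([.5725,-.1312,.115],np.radians(99.6)); print(robot.get_state()['wrist_force'])
E
```

```text
t 11.675 tcp [ 0.5725 -0.1328  0.1412] yaw_y 99.49 q7 1.36
shift [-0.0003  0.0016  0.0262] turn [ 0.0006 -0.0004 -0.002 ]
[ 0.25701126  0.40336682 -0.64898017]
```

>>> move_arm(targets="0 0.0015 0 0 0 0 1; 0 0.0015 0.005 0 0 0 1; 0 0.0015 0.01 0 0 0 1; 0 0.0015 0.014 0 0 0 1; 0 0.0015 0.014 0 0 0 1")

```text
time_s: 12.3
eef_pos: [0.572, -0.1316, 0.1272]
ee_rot: [0.259, -3.13, -0.0]
wrist_force: [-0.1, -0.5, -1.3]
width: 0.0159
gripper_force: 30.0
```

>>> move_arm(targets="0 0 0.003 0 0 0 1; 0 0 0.006 0 0 0 1; 0 0 0.009 0 0 0 1; 0 0 0.009 0 0 0 1")

```text
time_s: 12.8
eef_pos: [0.5722, -0.1316, 0.1184]
ee_rot: [0.259, -3.13, -0.0]
wrist_force: [-0.5, 0.3, -1.8]
width: 0.0159
gripper_force: 30.0
```

```bash
python3 - <<'E'
from h import *
plan([.5725,-.1312,.106],np.radians(99.6)); print(robot.get_state()['ft_torque'])
E
```

```text
t 12.8 tcp [ 0.5722 -0.1316  0.1184] yaw_y 99.47 q7 1.34
shift [-0.0004  0.0003  0.0124] turn [ 0.0002 -0.0004 -0.0023]
[ 0.04537789 -0.13975672 -0.01519271]
```

No contact forces; the lugs are in the notches. Press to home.

>>> move_arm(targets="0 0 0.004 0 0 0 1; 0 0 0.007 0 0 0 1; 0 0 0.01 0 0 0 1; 0 0 0.012 0 0 0 1; 0 0 0.012 0 0 0 1")

```text
time_s: 13.42
eef_pos: [0.5727, -0.1315, 0.1069]
ee_rot: [-0.259, 3.13, -0.0]
wrist_force: [-0.7, 0.4, 4.8]
width: 0.0156
gripper_force: 30.0
```

>>> move_arm(targets="0 0 0.001 0 0 0 1; 0 0 0.0015 0 0 0 1; 0 0 0.0015 0 0 0 1")

```text
time_s: 13.8
eef_pos: [0.5728, -0.1315, 0.1059]
ee_rot: [-0.259, 3.13, -0.001]
wrist_force: [-0.7, -0.1, 8.2]
width: 0.016
gripper_force: 30.0
```

>>> move_arm(targets="0 0 0.001 0 0 0 1; 0 0 0.001 0 0 0 1; 0 0 0.001 0 0 0 1")

```text
time_s: 14.18
eef_pos: [0.5728, -0.1315, 0.1059]
ee_rot: [-0.259, 3.13, -0.002]
wrist_force: [-4.5, -0.2, 16.7]
width: 0.0157
gripper_force: 30.0
```

```bash
python3 - <<'E'
from h import *
plan([.5725,-.1312,.106],np.radians(99.6)); s=robot.get_state();print(s['wrist_force'],s['ft_torque'])
E
```

```text
t 14.175 tcp [ 0.5728 -0.1315  0.1059] yaw_y 99.45 q7 1.32
shift [ 0.0002  0.0004 -0.0001] turn [-0.0012  0.0006 -0.0026]
[-4.54670059 -0.19270105 16.74666445] [-0.01746271  1.06904911  0.03569034]
```

Flange is home: z stalls at 0.1059 while the force rises. Ease off slightly, then turn clockwise.

>>> move_arm(targets="0 0 -0.0004 0 0 0.06 1; 0 0 -0.0004 0 0 0.14 1; 0 0 -0.0004 0 0 0.22 1; 0 0 -0.0004 0 0 0.3 1; 0 0 -0.0004 0 0 0.35 1")

```text
time_s: 14.8
eef_pos: [0.5733, -0.1319, 0.1059]
ee_rot: [0.293, 3.126, -0.002]
wrist_force: [-2.0, -1.1, 12.8]
width: 0.0158
gripper_force: 30.0
```

```bash
python3 - <<'E'
from h import *
plan([.5725,-.1312,.106],np.radians(54.8)); s=robot.get_state();print(s['wrist_force'],s['ft_torque'],s['width'])
E
```

```text
t 14.8 tcp [ 0.5733 -0.1319  0.1059] yaw_y 79.31 q7 1.02
shift [ 0.0009  0.0005 -0.0001] turn [-4.000e-04  2.200e-03  4.277e-01]
[-1.99626464 -1.12642417 12.770134  ] [-0.05049177  0.35817498  0.23730573] 0.015771202830911536
```

>>> move_arm(targets="0 0 0 0 0 0.08 1; 0 0 0 0 0 0.17 1; 0 0 0 0 0 0.26 1; 0 0 0 0 0 0.34 1; 0 0 0 0 0 0.4 1")

```text
time_s: 15.42
eef_pos: [0.5732, -0.1319, 0.1059]
ee_rot: [0.908, 3.005, -0.001]
wrist_force: [-0.5, 0.4, 12.2]
width: 0.016
gripper_force: 30.0
```

```bash
python3 - <<'E'
from h import *
plan([.5725,-.1312,.106],np.radians(54.8)); s=robot.get_state();print(s['wrist_force'],s['ft_torque'],s['width'])
c=snap('wrist'); save(c,'w7.pkl'); cv2.imwrite('pics/w7.png',cv2.resize(c['frame'][100:360,180:460],(800,743))[:600])
E
```

```text
t 15.425 tcp [ 0.5732 -0.1319  0.1059] yaw_y 56.37 q7 0.67
shift [ 0.001   0.0002 -0.0001] turn [-0.      0.0022  0.0275]
[-0.539573    0.37445079 12.24393314] [-0.13798598  0.36931538  0.21853196] 0.015993783933822697
```

View pics/w7.png

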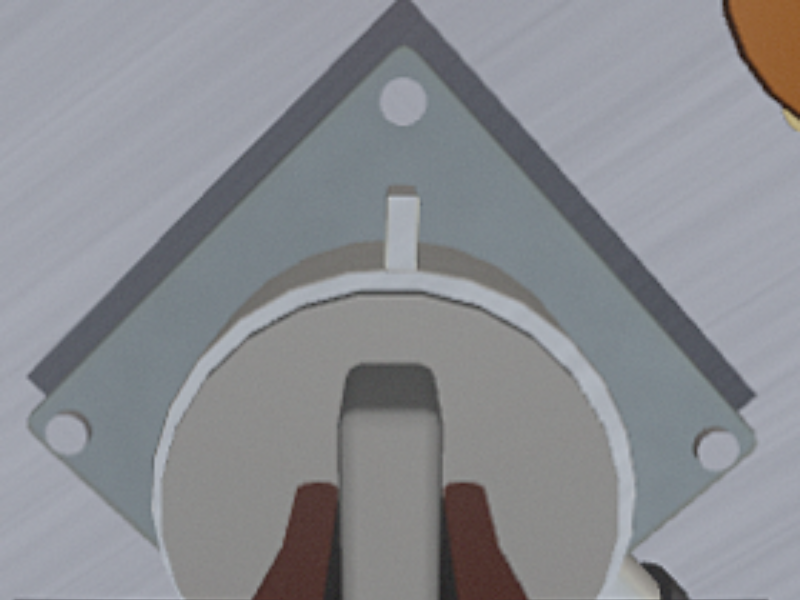

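Rib at (402,195–268), bar centred on about x=391, ring spanning x 152–635. The bar is nearly in line; I'll measure what remains.

```bash
python3 - <<'E'
from h import *
c=load('w7.pkl'); U=lambda p:np.array(p,float)*.35+[179.7,99.7]
T=c['c2w']@np.linalg.inv(c['mount']); tool=lambda P:(np.array(P)-T[:3,3])@T[:3,:3]
print(c['cx'],c['cy'])
rib=tool(onz(c,U([(403,195),(401,268)]),.095)); ring=tool(onz(c,U([(153,490),(635,490)]),.095)); fl=tool(onz(c,U([(162,490),(618,490)]),.101))
bar=tool(onz(c,U([(391,410),(391.5,590)]),.133)); print(rib,ring,fl,bar,sep='\n')
cy=ring[:,1].mean(); print('rib angle about ring centre, deg (+ = cw still to go)',np.degrees(np.arctan2(rib[:,1]-cy,rib[:,0]-0)),'about flange ctr',np.degrees(np.arctan2(rib[:,1]-fl[:,1].mean(),rib[:,0])),'bar',np.degrees(np.arctan2(bar[0,1]-bar[1,1],bar[0,0]-bar[1,0])))
E
```

```text
316.2283106770854 236.0655344428637
[[0.06182299 0.0018925  0.01078687]
 [0.04875345 0.00159037 0.01081535]]
[[ 0.00542159 -0.04647654  0.01091155]
 [ 0.00552993  0.04733537  0.01090776]]
[[ 0.00784599 -0.0431703   0.00490613]
 [ 0.00795003  0.0424549   0.00490266]]
[[ 0.03348801 -0.00023614 -0.02715142]
 [ 0.00403454 -0.00011475 -0.02708728]]
rib angle about ring centre, deg (+ = cw still to go) [1.35569503 1.36411383] about flange ctr [2.08450473 2.28818493] bar -0.23614054110136393
```

>>> move_arm(targets="0 0 0 0 0 0.015 1; 0 0 0 0 0 0.029 1; 0 0 0 0 0 0.029 1; 0 0 0 0 0 0.029 1; 0 0 0 0 0 0.029 1")

```text
time_s: 16.1
eef_pos: [0.5732, -0.1319, 0.1059]
ee_rot: [0.949, 2.993, -0.001]
wrist_force: [-1.8, -0.9, 12.4]
width: 0.0158
gripper_force: 30.0
```

```bash
python3 - <<'E'
from h import *
plan([.5725,-.1312,.106],np.radians(54.8)); s=robot.get_state();print(s['wrist_force'],s['ft_torque'],s['width'],s['gripper_force'])
E
```

```text
t 16.1 tcp [ 0.5732 -0.1319  0.1059] yaw_y 54.83 q7 0.64
shift [ 0.001   0.0001 -0.0001] turn [0.0001 0.0021 0.0004]
[-1.78754676 -0.89009444 12.42907652] [-0.06193187  0.41554272  0.11311195] 0.015752170098672514 29.99705582857132
```

Pressed home at about 12 N, bar in line with the ribs, steady.

```bash
python3 -c "
from rig import workorder; print(workorder.hand_in())"
```

```text
the job is handed in; nothing more can be done
None
```

The job is handed in at 16.1 s, no verdict returned: cap pressed home at about 12 N and still held by its bar, which is in line with the ribs to within about 1° by camera, well short of the latch; the first grasp missed (I lifted before the fingers had closed) but did not move the cap.

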